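# Advance the sample carousel one station and lock it with the click knob

### The job

Advance the sample carousel by one station, counter-clockwise as seen from above, by its upright post until it clicks into place. Then lock it: turn the black locking knob clockwise until its torque limiter slips and clicks, and stop there (one click is enough, two at most), leaving the carousel in its new station and the knob tight. Keep the sample vials standing in their cups and do not disturb the jar, the beaker and the cork ring standing around it.

Things in the scene. Friction and masses are not known exactly. Their poses are not given: they have to be found in the camera images.
- unit: carousel unit: white base plate 200 x 320 x 14 mm, fixed on the worktop, origin at its underside's centre; y along the plate, z up. Carousel axis at y = +65 mm; knob axis at y = -105 mm on a grey tower 62 mm square, 54 mm high. Between them a steel clamp bar with a rubber foot, at most 60 mm high, sinks on the rim as the spindle tightens. Pointer block 31 mm high at x = -94, y = +65 mm
- carousel (a joint): angle in rad of the aluminium carousel disc (184 mm across, top 34 mm above the worktop), growing counter-clockwise from above. A spring plunger holds it at stations every 60 degrees (1.047 rad): it starts in station 0, the next is 1.047; past half-way the plunger draws it on. Moving it takes up to about 3 N at the post
- carousel_top (a point): point on the carousel's axis in the disc's upper face, 34 mm above the worktop; axes turn with the disc. Five plastic cups (37 mm across, 11 mm high, 31 mm bore) stand on the disc 62 mm from the axis at 0, 120, 180, 240 and 300 degrees from this x axis; the first two are empty, the others hold loose vials
- post_grip (a point): the carousel's plain upright steel post, 16 mm in diameter, 62 mm from the carousel's axis at 60 degrees from the disc's x axis, rising to 100 mm above the worktop. This point is on the post's axis 80 mm above the worktop, a good height to hold it; axes turn with the disc
- knob_grip (a point): the locking knob's black grip bar, 64 mm long (this point's x), 16 mm wide (its y), 40 mm tall, on a round foot 44 mm across. This point is on the knob's turning axis, 99 mm above the worktop and 14 mm below the bar's top; the foot's top is 73 mm above the worktop. Axes turn with the knob
- spindle (a joint): angle in rad of the clamp spindle under the knob (steel collar with a dark tab), growing clockwise from above (tightening). It starts anywhere from 0.4 to 1.3 and is clamped hard at 1.6; until then it turns with the knob against about 0.1 N m. Turning the knob back loosens it
- knob (a joint): slip in rad of the knob relative to the spindle, growing clockwise. 0 while they turn together (the white line on the knob's top points along the collar's tab); once the spindle is clamped the knob slips at about 0.3 N m and clicks into notches every 0.32 rad (0.32 one click, 0.64 two). When let go it stays; it cannot slip backwards past 0
- lid_jar: bystander: clear jar with a black lid, 68 mm wide, 106 mm tall, upright on the worktop; origin at the centre of its underside
- small_beaker: bystander: small glass beaker, 49 mm wide, 56 mm tall; origin at the centre of its underside
- cork_ring: bystander: cork flask ring, 88 mm wide, 30 mm tall; origin at the centre of its underside
- sample1: loose capped sample vial, 26 x 58 mm, standing in the carousel's cup at 180 degrees; origin at the centre of its underside
- sample2: loose capped sample vial, 26 x 58 mm, standing in the carousel's cup at 240 degrees; origin at the centre of its underside
- sample3: loose capped sample vial, 24 x 43 mm, standing in the carousel's cup at 300 degrees; origin at the centre of its underside
There are look-alikes about, which are no part of the job. What is shaped like the sample1 but purple is not meant.

How it is judged:
By the outcome, as a careful person would: the job done as asked, in the order asked, and still so for the second after the job is handed in, with the robot touching nothing.
It also fails if it takes over 58 s, if anything falls off the work surface, if the arm or the gripper's body presses on something with over 40 N, if the wrist force passes 120 N, or if a joint passes its speed limit or range.

### The arm

A 6-joint arm with a two-finger parallel gripper is mounted at the origin on a cart in front of the work surface, level with it; the furniture and walls round the work are solid. World frame = base frame: x ahead of the robot, y to its left, z up, the work surface at z = 0. Lengths are in mm, angles in rad, forces in N, time in s.
With the tool pointing down it reaches from about 350 to 850 mm from the base axis. Payload 8.1 kg.
Tool frame: the origin (TCP) lies midway between the tips of the shut fingers; the grasp point (between the pads) lies 19 mm behind it; z points along the fingers, y is the line along which they close (so a half turn about z gives the same grasp; the last joint's range is limited). The gripper opens to 85 mm and grips with 20 to 120 N. Pads are 22 mm wide; open, the fingers measure 114 mm over their backs; the gripper's body (76 mm by 85 mm) begins 54 mm behind the grasp point. The pads swing forward as they close: fully open they stand 13 mm farther back than shut.
Start: joints at [1.174, 0.13, 1.488, -0, 1.523, -0.085], TCP at [184.042, 571.081, 231.292] pointing down, gripper open.
Joint ranges: [-2.96, 2.96], [-0.89, 2.26], [0.02, 2.5], [-1.34, 4.48], [0, 2.73], [-2.66, 2.66]. Speed limits (rad/s): [2.39, 2.39, 2.79, 3.14, 3.14, 3.14].

### API

Orientations are given as a unit quaternion [w, x, y, z].
In Python, from rig import bot, camera, calibration gives the robot as it stands.
- The arm moves only by the tool carry_out, never from a script. Its argument "motion" is a list of rows, each a list of 7 numbers: the turn, a rotation vector about the tool's x, y, z in degrees, then the shift along the tool's x, y, z in mm, then the gripper's target within -1 to 1 (shut at 1, half-way at 0, fully open at -1). A call has 1 to 5 rows; each row is the pose to reach, as a shift and turn from the pose commanded when the call began, along the tool's axes at that moment; what a row does not reach only later rows make up. A row lasts 1/12 s, in which the tool goes at most 41.7 mm and 7.16 degrees, less where a joint would pass 70% of its speed; a pose out of reach is approached as far as the arm can. A call with a gripper value outside its range is refused whole. The fingers move at their own pace and stop on an object; the grip force is fixed at half the most. Time passes only in rows, so rows that repeat a pose let the fingers close. It gives the time, the measured TCP pose, the force, the opening and the grip force at its end, in the units of the state.
- bot.state(): the state, without advancing time (a new reading comes with each control period).
- camera(name): name is "scene" or "top" or "wrist"; returns the picture (400x640x3 uint8, red, green, blue); there is no depth.
- calibration(name): a dict with "K" (3x3 intrinsics, pixels), "distortion" ([k1, k2, p1, p2, k3] as OpenCV has them; the pictures are not rectified), "R" (3x3) and "t" (3): a world point X has camera coordinates R X + t. Camera axes: x right, y down, z forward; pixel columns grow to the right and rows downward; lengths in mm; the calibration is good to about 2 mm. A picture is of the moment at which its call begins: read the wrist's pose just before it. calibration takes no time and is no camera call; for the wrist camera it gives the pose at the moment of the call.
- bot.sign_off(): hands the job in; it is judged then, once.
The state is a dict: "time_s": time; "joint_positions": joint angles; "qd": joint speeds; "effort": joint torques, N m; "position": TCP position; "tool_rot": TCP orientation; "ft_force": force on the tool from outside, world axes, zero at the start; "moment": the same for the moment, N m; "width": opening from 0.0 (shut) to 1.0 (fully open); "finger_force": force on a finger pad.
Only numpy, scipy, OpenCV 4.12 (cv2) and the standard library are available. Lean on these libraries where they do the work, as an engineer would, in place of code of your own. Each camera call takes 0.05 s, during which the arm holds its last target. There are 200 camera calls.

## Working session

There is one attempt and no reset: what is moved stays moved. The work goes in short steps, Python scripts to look and compute and a tool call to move; the robot and the scene stay as the last step left them, time stands still between calls to the robot, and variables do not carry over. Pictures are saved under pics/ and viewed, at most 10 in all, crops included, and the job is handed in when it is done.

Besides the shell and the picture viewer there is one more tool, called after "Call:" by a JSON object that holds its "api" and its "payload". carry_out: Moves the arm, as the interface text tells. Its arguments: {"type":"object","properties":{"motion":{"type":"array"}},"required":["motion"]}

```bash
ls; mkdir -p pics; python3 - <<'E'
from rig import bot,camera,calibration
import cv2,numpy as np
for n in ("scene","top"):
    im=camera(n); cv2.imwrite(f"pics/{n}0.png",im[:,:,::-1])
    c=calibration(n); print(n,np.round(c["K"],1).tolist(),np.round(c["R"],3).tolist(),np.round(c["t"],0),c["distortion"])
print(bot.state())
E
```

```text
pics
scene [[450.0, 0.0, 324.5], [0.0, 450.0, 206.8], [0.0, 0.0, 1.0]] [[0.803, -0.596, -0.016], [-0.352, -0.452, -0.819], [0.481, 0.663, -0.573]] [-489.  269.  939.] [0.04236539 0.         0.         0.         0.        ]
top [[510.7, 0.0, 323.6], [0.0, 510.7, 194.7], [0.0, 0.0, 1.0]] [[-0.055, -0.998, -0.009], [-0.949, 0.055, -0.311], [0.311, -0.009, -0.95]] [  16.  586. 1366.] [0.02074434 0.         0.         0.         0.        ]
{'time_s': 0.1, 'joint_positions': array([ 1.17355418e+00,  1.31112730e-01,  1.48919472e+00, -2.84482473e-05,
        1.52298299e+00, -8.54322155e-02]), 'qd': array([ 0.00107338, -0.00062702, -0.00246162,  0.00027115,  0.00041406,
       -0.0014261 ]), 'effort': array([ 1.24149858e-03, -5.70955539e+01, -5.01942372e+01, -2.02106594e-04,
        8.25137424e-03, -1.39555215e-06]), 'position': array([183.88138717, 570.60152038, 230.31977418]), 'tool_rot': array([-1.89091082e-04,  1.55273415e-01,  9.87871169e-01, -8.27687510e-04]), 'ft_force': array([0.32715905, 0.5120775 , 0.39380557]), 'moment': array([ 0.01303582,  0.02993311, -0.0021293 ]), 'finger_force': 0.0, 'width': 1.0008345276912407}
```

View pics/scene0.png

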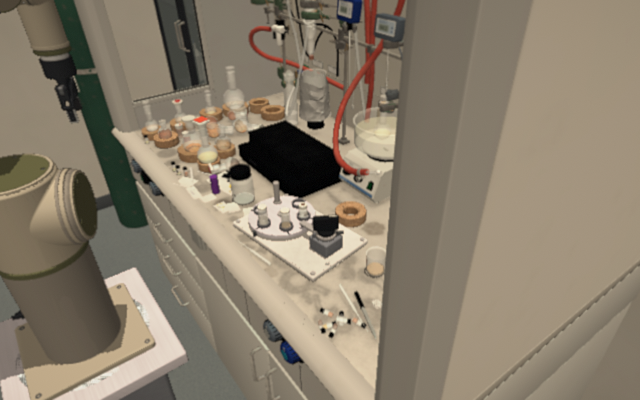

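View pics/top0.png

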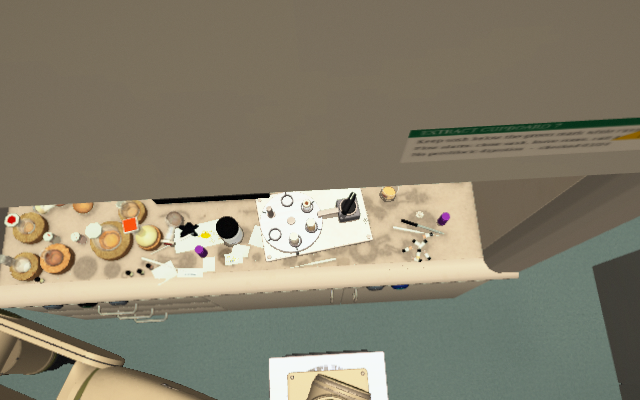

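The scene shows the unit at about (300,230): post near (277,190), knob near (325,228), jar (241,185), cork ring (350,213), beaker (375,262). In the top view, the unit is at (312,222), the post about (269,212) and the knob about (347,207). The purple vials at (200,251) and (444,218) are the look-alikes and stand off the disc. I'll enlarge both views.

```bash
python3 - <<'E'
from rig import calibration
import cv2,numpy as np
a=cv2.imread("pics/top0.png")[175:275,215:415]; b=cv2.imread("pics/scene0.png")[150:290,220:400]
a=cv2.resize(a,None,fx=4,fy=4,interpolation=cv2.INTER_CUBIC)[:, :800]
cv2.imwrite("pics/topc.png",a); cv2.imwrite("pics/scenec.png",cv2.resize(b,None,fx=4,fy=4,interpolation=cv2.INTER_CUBIC))
for n in("scene","top"):
    c=calibration(n);print(n,-np.array(c["R"]).T@np.array(c["t"]))
E
cat > h.py <<'E'
import numpy as np,cv2
from rig import bot,camera,calibration
def ray(c,px):
    K,d,R,t=[np.array(c[k],float) for k in("K","distortion","R","t")]
    u=cv2.undistortPoints(np.array([[px]],float),K,d)[0,0]
    return -R.T@t, R.T@np.array([u[0],u[1],1])
def plane(c,px,z):
    o,r=ray(c,px); return o+r*(z-o[2])/r[2]
def tri(c1,p1,c2,p2):
    o1,r1=ray(c1,p1);o2,r2=ray(c2,p2)
    s=np.linalg.lstsq(np.c_[r1,-r2],o2-o1,rcond=None)[0]
    a,b=o1+s[0]*r1,o2+s[1]*r2
    return (a+b)/2,np.linalg.norm(a-b)
def proj(c,X):
    K,d,R,t=[np.array(c[k],float) for k in("K","distortion","R","t")]
    return cv2.projectPoints(np.array([X],float),cv2.Rodrigues(R)[0],t,K,d)[0][0,0]
E
```

```text
scene [  35.65353127 -792.78715727  750.61443599]
top [ 131.6825243    -4.15932209 1480.49810282]
```

View pics/topc.png

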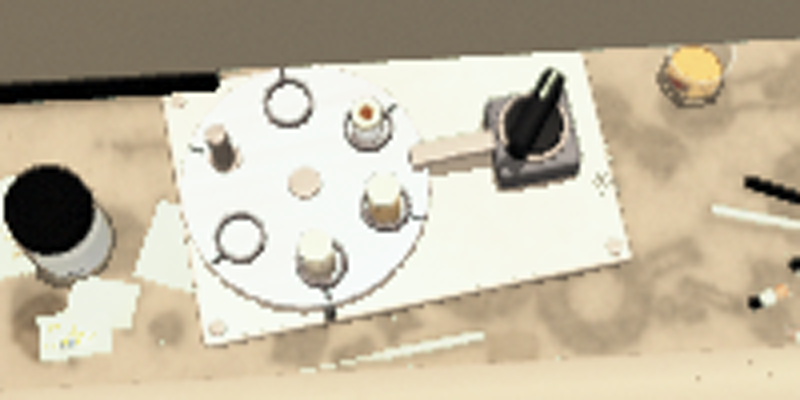

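View pics/scenec.png

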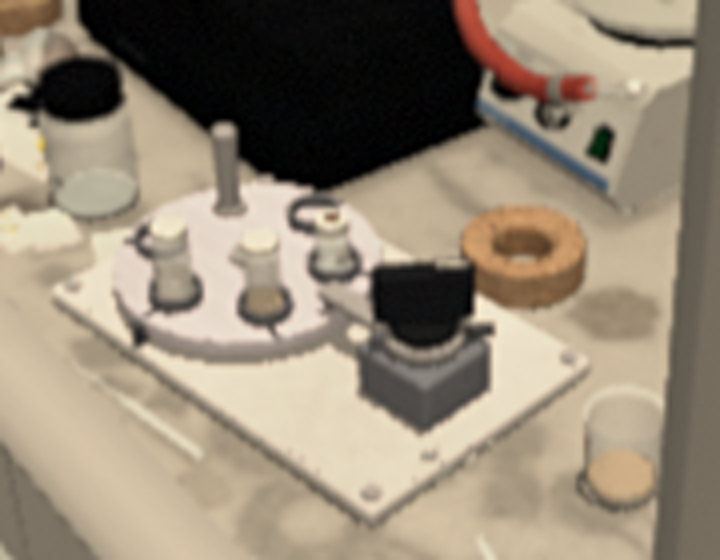

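Top crop: post top at full-image (268.8,208), hub (291,220.5), knob bar (342–353,194–214). Scene: post top (275.8,182), bar top from (313,219) to (339,216). The vials on the disc are white-capped and stand in cups, so they are the real ones. Next I triangulate.

```bash
python3 - <<'E'
from h import *
T,S=calibration("top"),calibration("scene")
t=lambda x,y:(215+x/4,175+y/4)
s=lambda x,y:(220+x/4,150+y/4)
for n,a,b in [("posttop",t(215,132),s(223,128)),("postbase",t(228,165),s(229,211)),
 ("plate near-left",t(205,345),s(57,293)),("plate near-right",t(630,262),s(373,522)),("plate far right",t(583,55),s(587,367)),
 ("jar lid",t(48,208),s(82,80)),("bar far end?",t(555,72),s(474,266)),("bar near",t(518,150),s(374,272))]:
    print(n,*np.round(tri(T,a,S,b),1))
print("hub z34",plane(T,t(305,182),36).round())
for p in[(545,70),(562,75),(510,152),(528,160),(540,110)]:print("barz113",plane(T,t(*p),113).round())
print("hood edge line at z",[ (z,plane(T,(320,188),z).round()) for z in(0,200,400,600,800)])
for p in [(48,208),(695,70)]:print(plane(T,t(*p),106 if p[0]<100 else 56).round())
print("cork",plane(S,s(525,240),30).round(),"beaker",plane(S,s(625,400),56).round())
E
```

```text
Traceback (most recent call last):
ValueError: setting an array element with a sequence. The requested array has an inhomogeneous shape after 1 dimensions. The detected shape was (2,) + inhomogeneous part.
```

```bash
python3 - <<'E'
from h import *
T,S=calibration("top"),calibration("scene")
t=lambda x,y:(215+x/4,175+y/4)
s=lambda x,y:(220+x/4,150+y/4)
for n,a,b in [("posttop",t(215,132),s(223,128)),("postbase",t(228,165),s(229,211)),
 ("plate near-left",t(205,345),s(57,293)),("plate near-right",t(630,262),s(373,522)),("plate far right",t(583,55),s(587,367)),
 ("jar lid",t(48,208),s(82,80)),("bar far end?",t(555,72),s(474,266)),("bar near",t(518,150),s(374,272))]:
    p,e=tri(T,a,S,b);print(n,p.round(1),round(e,1))
print("hub z34",plane(T,t(305,182),36).round())
for p in[(545,70),(562,75),(510,152),(528,160),(540,110)]:print("barz113",plane(T,t(*p),113).round())
print("hood edge line at z",[ (z,plane(T,(320,188),z).round()) for z in(0,200,400,600,800)])
for p in [(48,208),(695,70)]:print(plane(T,t(*p),106 if p[0]<100 else 56).round())
print("cork",plane(S,s(525,240),30).round(),"beaker",plane(S,s(625,400),56).round())
E
```

```text
posttop [551.1 140.4  98.2] 4.7
postbase [546.9 137.9  31.4] 2.0
plate near-left [419.4 160.4   4.3] 1.9
plate near-right [ 463.4 -154.1    3.4] 2.2
plate far right [ 631.5 -135.5   19. ] 19.3
jar lid [503.4 257.4  99.2] 2.3
bar far end? [ 579.6 -102.1  107.4] 2.9
bar near [524.7 -72.6 109.8] 0.3
hub z34 [530.  81.  36.]
barz113 [581. -95. 113.]
barz113 [ 577. -107.  113.]
barz113 [523. -67. 113.]
barz113 [516. -79. 113.]
barz113 [552. -90. 113.]
hood edge line at z [(0, array([638.,  -8.,   0.])), (200, array([570.,  -8., 200.])), (400, array([501.,  -7., 400.])), (600, array([433.,  -7., 600.])), (800, array([365.,  -6., 800.]))]
[503. 256. 106.]
[ 593. -209.   56.]
cork [690. -17.  30.] beaker [ 609. -207.   56.]
```

```bash
cat >> h.py <<'E'
from scipy.spatial.transform import Rotation as Ro
def go(x,y,z,ya):
    "tool-frame turn (deg) and shift (mm) from now to a downward pose with tool y at world angle ya"
    s=bot.state();q=s["tool_rot"];R=Ro.from_quat([*q[1:],q[0]])
    a=np.radians(ya);Y=np.array([np.cos(a),np.sin(a),0]);Z=np.array([0,0,-1.]);X=np.cross(Y,Z)
    G=Ro.from_matrix(np.c_[X,Y,Z])
    print("pos",s["position"].round(1),"turn",np.degrees((R.inv()*G).as_rotvec()).round(1),"shift",R.inv().apply(np.array([x,y,z])-s["position"]).round(1),
     "f",s["ft_force"].round(1),"m",s["moment"].round(2),"w",round(s["width"],3),"t",s["time_s"])
E
python3 -c "
from h import *
go(300,300,240,-18)"
```

```text
pos [183.9 570.6 230.3] turn [-0.1  0.1 90.1] shift [-193.5 -221.9   -9.3] f [0.3 0.5 0.4] m [ 0.01  0.03 -0.  ] w 1.001 t 0.1
```

Call:
{"api": "carry_out", "payload": {"motion": [[0, 0, 35, -136, -156, -10, -1], [0, 0, 35, -136, -156, -10, -1], [0, 0, 35, -136, -156, -10, -1], [0, 0, 35, -136, -156, -10, -1], [0, 0, 35, -136, -156, -10, -1]]}}

```text
time_s: 0.52
position: [265.7, 378.9, 240.7]
tool_rot: [-0.0, 0.448, 0.894, -0.0]
ft_force: [0.3, -0.6, -0.8]
width: 1.0
finger_force: 0.0
```

```bash
python3 -c "
from h import *
go(480,139,240,-18)"
```

```text
pos [265.7 378.9 240.7] turn [-0.   0.  54.8] shift [-320.5   27.9    0.8] f [ 0.3 -0.6 -0.8] m [-0.03 -0.03  0.01] w 1.0 t 0.5167
```

Call:
{"api": "carry_out", "payload": {"motion": [[0, 0, 35, -200, 17, 0, -1], [0, 0, 35, -200, 17, 0, -1], [0, 0, 35, -200, 17, 0, -1], [0, 0, 35, -200, 17, 0, -1], [0, 0, 35, -200, 17, 0, -1]]}}

```text
time_s: 0.93
position: [401.1, 229.3, 241.2]
tool_rot: [0.0, 0.696, 0.718, -0.0]
ft_force: [-0.2, 0.3, 0.8]
width: 0.998
finger_force: 0.0
```

```bash
python3 -c "
from h import *
go(470,100,270,-18)"
```

```text
pos [401.1 229.3 241.2] turn [ 0.   0.  19.7] shift [-131.3   65.   -28.8] f [-0.2  0.3  0.8] m [0.03 0.   0.04] w 0.998 t 0.9333
```

Call:
{"api": "carry_out", "payload": {"motion": [[0, 0, 20, -131, 65, -29, -1], [0, 0, 20, -131, 65, -29, -1], [0, 0, 20, -131, 65, -29, -1], [0, 0, 20, -131, 65, -29, -1], [0, 0, 20, -131, 65, -29, -1]]}}

```text
time_s: 1.35
position: [471.8, 99.1, 271.1]
tool_rot: [0.001, 0.81, 0.587, 0.0]
ft_force: [0.7, 0.3, -0.5]
width: 1.005
finger_force: 0.0
```

```bash
python3 - <<'E'
from h import *
go(549,139,200,-18)
c=calibration("wrist"); im=camera("wrist"); cv2.imwrite("pics/w1.png",im[:,:,::-1])
print("post",proj(c,[549,139,100]),"knob",proj(c,[555,-87,113]),"hub",proj(c,[530,81,36]), -c["R"].T@c["t"],c["R"].round(2).tolist())
import pickle;pickle.dump(c,open("w1.pkl","wb"))
E
```

```text
pos [471.8  99.1 271.1] turn [ 0.1  0.1 -0.2] shift [62.1 60.8 71.2] f [ 0.7  0.3 -0.5] m [ 0.01  0.   -0.03] w 1.005 t 1.35
post [374.46814404 126.32365037] knob [425.88360823 298.22001939] hub [362.86981051 169.66090891] [494.86367702 171.28418986 412.9060871 ] [[0.95, -0.31, 0.0], [-0.3, -0.91, 0.3], [-0.09, -0.28, -0.96]]
```

View pics/w1.png

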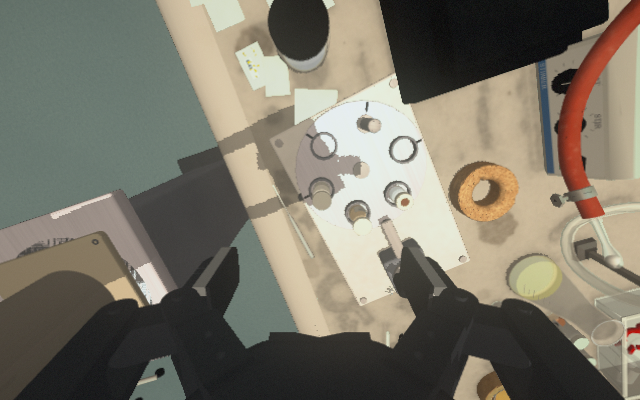

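The wrist view agrees with the predictions: post top at (376,126) against (374,126), hub at (362,170) against (363,170). The jar (299,25) and the ring (485,190) are clear of it. The vials at (320,190), (357,213) and (398,195) are all white-capped. Moving over the post.

```bash
python3 - <<'E'
from h import *
import pickle;c=pickle.load(open("w1.pkl","rb"))
print("post",plane(c,(376,126),100),"hub",plane(c,(361.5,169.5),36))
go(550,139,150,-19)
E
```

```text
post [550.68752449 138.80891436 100.        ] hub [528.25391165  81.81041839  36.        ]
pos [470.7 101.1 270.4] turn [0.  0.  0.9] shift [ 60.7  63.6 120.4] f [ 0.9 -0.3  0.6] m [ 0.02  0.06 -0.01] w 1.0 t 1.4
```

Call:
{"api": "carry_out", "payload": {"motion": [[0, 0, 1, 32, 30, 20, -1], [0, 0, 1, 62, 61, 50, -1], [0, 0, 1, 62, 61, 90, -1], [0, 0, 1, 62, 61, 121, -1], [0, 0, 1, 62, 61, 121, -1]]}}

```text
time_s: 1.82
position: [540.8, 144.2, 139.0]
tool_rot: [-0.004, 0.813, 0.582, -0.007]
ft_force: [-1.9, 0.8, -2.6]
width: 1.002
finger_force: 0.0
```

```bash
python3 - <<'E'
from h import *
go(550,139,61,-19)
c=calibration("wrist"); im=camera("wrist"); cv2.imwrite("pics/w2.png",im[:,:,::-1])
print("post",proj(c,[550,139,100]),proj(c,[550,139,40]))
import pickle;pickle.dump(c,open("w2.pkl","wb"))
E
```

```text
pos [540.8 144.2 139. ] turn [-0.8  0.4  0.2] shift [-1.4 11.5 77.9] f [-1.9  0.8 -2.6] m [ 0.02  0.07 -0.  ] w 1.002 t 1.8167
post [334.79726222 227.49255643] [332.15704901 201.20169769]
```

View pics/w2.png

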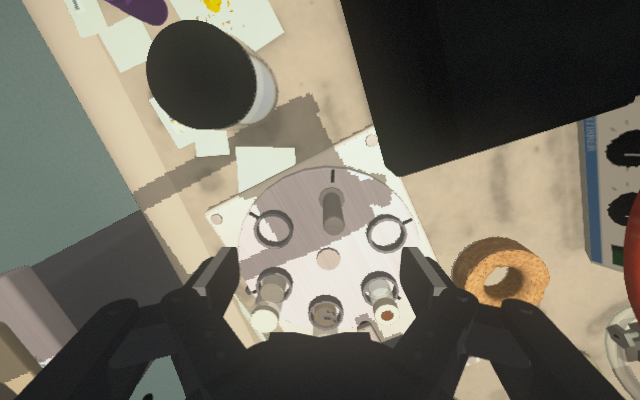

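Post top at (335,227), as predicted, centred between the fingers. Descending and closing.

Call:
{"api": "carry_out", "payload": {"motion": [[0, 0, 0, -1, 0, 10, -1], [0, 0, 0, -1, 0, 45, -1], [0, 0, 0, -1, 0, 75, -1], [0, 0, 0, -1, 0, 88, -1], [0, 0, 0, -1, 0, 88, -1]]}}

```text
time_s: 2.28
position: [544.9, 142.4, 59.9]
tool_rot: [-0.001, 0.813, 0.582, -0.001]
ft_force: [0.5, -1.0, 0.1]
width: 0.998
finger_force: 0.0
```

```bash
python3 - <<'E'
from h import *
go(550,139,61,-19)
E
```

```text
pos [544.9 142.4  59.9] turn [-0.2  0.1  0.1] shift [-1.6  5.9 -1.1] f [ 0.5 -1.   0.1] m [-0.01  0.01  0.  ] w 0.998 t 2.2833
```

Call:
{"api": "carry_out", "payload": {"motion": [[0, 0, 0, -2, 6, 0, -1], [0, 0, 0, -2, 6, 0, 0], [0, 0, 0, -2, 6, 0, 0.4], [0, 0, 0, -2, 6, 0, 1], [0, 0, 0, -2, 6, 0, 1]]}}

```text
time_s: 2.7
position: [552.5, 138.8, 62.7]
tool_rot: [0.0, 0.813, 0.582, 0.001]
ft_force: [0.7, -0.2, 0.8]
width: 0.454
finger_force: 0.0
```

Call:
{"api": "carry_out", "payload": {"motion": [[0, 0, 0, 0, 0, 0, 1], [0, 0, 0, 0, 0, 0, 1], [0, 0, 0, 0, 0, 0, 1], [0, 0, 0, 0, 0, 0, 1], [0, 0, 0, 0, 0, 0, 1]]}}

```text
time_s: 3.12
position: [551.8, 138.8, 61.9]
tool_rot: [0.0, 0.813, 0.582, 0.0]
ft_force: [-1.4, -0.9, 5.9]
width: 0.171
finger_force: 58.4
```

```bash
python3 - <<'E'
from h import *
go(550,139,61,-19)
print(bot.state()["finger_force"])
E
```

```text
pos [551.8 138.8  61.9] turn [ 0.  -0.   0.1] shift [-0.4 -1.8  0.9] f [-1.4 -0.9  5.9] m [-0.04  0.27  0.01] w 0.171 t 3.1167
58.39565813541412
```

Call:
{"api": "carry_out", "payload": {"motion": [[0, 0, -2, 0, -2.2, 0, 1], [0, 0, -5, -0.2, -5.4, 0, 1], [0, 0, -9, -0.8, -9.7, 0, 1], [0, 0, -13, -1.6, -14, 0, 1], [0, 0, -18, -3, -19.2, 0, 1]]}}

```text
time_s: 3.53
position: [533.1, 143.5, 61.9]
tool_rot: [-0.0, 0.711, 0.703, 0.002]
ft_force: [2.0, 7.9, 2.5]
width: 0.17
finger_force: 58.5
```

```bash
python3 - <<'E'
from h import *
go(550,139,61,-1)
E
```

```text
pos [533.1 143.5  61.9] turn [ 0.1 -0.1  0.3] shift [-4.3 16.9  0.9] f [2.  7.9 2.5] m [ 1.01 -0.15 -0.12] w 0.17 t 3.5333
```

Call:
{"api": "carry_out", "payload": {"motion": [[0, 0, -4, 0.2, -4.3, 0, 1], [0, 0, -8, 0, -8.6, 0, 1], [0, 0, -12, -0.6, -12.9, 0, 1], [0, 0, -16, -1.6, -17.1, 0, 1], [0, 0, -20, -2.9, -21.2, 0, 1]]}}

```text
time_s: 3.95
position: [511.0, 141.6, 61.9]
tool_rot: [-0.001, 0.578, 0.816, 0.001]
ft_force: [-3.7, 10.7, 5.4]
width: 0.17
finger_force: 59.0
```

Call:
{"api": "carry_out", "payload": {"motion": [[0, 0, -5, 0, -5.4, 0, 1], [0, 0, -10, -0.9, -10.8, 0, 1], [0, 0, -15, -2.1, -16, 0, 1], [0, 0, -20, -3.7, -21.2, 0, 1], [0, 0, -22, -4.5, -23.2, 0, 1]]}}

```text
time_s: 4.37
position: [489.0, 130.7, 61.9]
tool_rot: [-0.002, 0.411, 0.912, 0.002]
ft_force: [-11.1, 17.0, 11.1]
width: 0.172
finger_force: 59.5
```

```bash
python3 - <<'E'
from h import *
go(490,128,61,41)
s=bot.state()["position"];print(np.degrees(np.arctan2(s[1]-81.2,s[0]-529.7)))
E
```

```text
pos [489.  130.7  61.9] turn [ 0.1 -0.3  0.5] shift [-2.7 -1.   0.8] f [-11.1  17.   11.1] m [2.36 1.6  0.12] w 0.172 t 4.3667
129.43169687603097
```

Call:
{"api": "carry_out", "payload": {"motion": [[0, 0, 0, 1.5, 0, 0, 1], [0, 0, 0, 2, 0, 0, 1], [0, 0, 0, 2, 0, 0, 0.6], [0, 0, 0, 2, 0, 0, 0.4], [0, 0, 0, 2, 0, 0, 0.4]]}}

```text
time_s: 4.78
position: [489.3, 129.0, 61.0]
tool_rot: [-0.0, 0.414, 0.91, -0.0]
ft_force: [0.3, -1.2, 0.4]
width: 0.297
finger_force: 0.0
```

Call:
{"api": "carry_out", "payload": {"motion": [[0, 0, 0, 0, 0, 0, 0], [0, 0, 0, 0, 0, 0, -0.5], [0, 0, 0, 0, 0, 0, -0.5], [0, 0, 0, 0, 0, -15, -0.5], [0, 0, 0, 0, 0, -30, -0.5]]}}

```text
time_s: 5.2
position: [488.2, 128.9, 90.4]
tool_rot: [-0.001, 0.414, 0.91, -0.001]
ft_force: [-0.3, 0.5, 0.7]
width: 0.751
finger_force: 0.0
```

Call:
{"api": "carry_out", "payload": {"motion": [[0, 0, 0, 0, 0, -30, -0.5], [0, 0, 0, 0, 0, -65, -0.5], [0, 0, 0, 0, 0, -100, -1], [0, 0, 0, 0, 0, -140, -1], [0, 0, 0, 0, 0, -140, -1]]}}

```text
time_s: 5.62
position: [493.4, 129.7, 240.7]
tool_rot: [0.006, 0.414, 0.91, 0.004]
ft_force: [1.5, -0.2, 1.6]
width: 1.0
finger_force: 0.0
```

```bash
python3 - <<'E'
from h import *
go(540,-40,230,65)
c=calibration("wrist"); im=camera("wrist"); cv2.imwrite("pics/w3.png",im[:,:,::-1])
for n,a in(("post",128),("post",132)):
  print(n,proj(c,[529+62*np.cos(np.radians(a)),81.5+62*np.sin(np.radians(a)),100]))
print("hub",proj(c,[529,81.5,36]),"knob",proj(c,[555,-87,113]))
import pickle;pickle.dump(c,open("w3.pkl","wb"))
E
```

```text
pos [493.4 129.7 240.7] turn [  0.5   0.5 -23.9] shift [-158.4  -76.6   11. ] f [ 1.5 -0.2  1.6] m [ 0.04 -0.02 -0.02] w 1.0 t 5.6167
post [315.90518545 185.13619419]
post [311.81379318 185.06498842]
hub [313.54336877 217.5015328 ] knob [239.40492606 349.91723966]
```

View pics/w3.png

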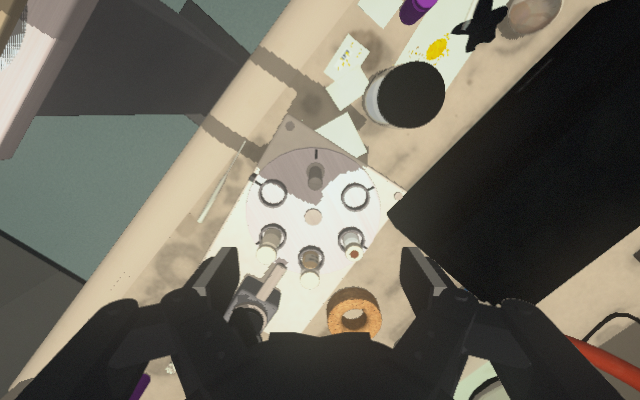

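The carousel seems to have seated: post at (316,172), a disc tick facing the pointer block at (252,178), and the three vials upright at (266,250), (310,278) and (352,250). Now above the knob.

```bash
python3 - <<'E'
from h import *
go(555,-87,200,65)
E
```

```text
pos [492.5 129.6 237.1] turn [  0.4   0.4 -23.9] shift [-204.1  -95.6   37.4] f [-0.1  0.5 -0.5] m [-0.04  0.05  0.01] w 1.0 t 5.6667
```

Call:
{"api": "carry_out", "payload": {"motion": [[0, 0, -7, -40, -22, 0, -1], [0, 0, -14, -80, -45, 0, -1], [0, 0, -20, -120, -66, 8, -1], [0, 0, -24, -150, -80, 8, -1], [0, 0, -24, -160, -85, 8, -1]]}}

```text
time_s: 6.08
position: [530.3, -50.3, 221.8]
tool_rot: [-0.001, 0.213, 0.977, -0.001]
ft_force: [0.6, 0.6, 0.4]
width: 0.998
finger_force: 0.0
```

```bash
python3 - <<'E'
from h import *
go(555,-87,190,65)
E
```

```text
pos [530.3 -50.3 221.8] turn [-0.1 -0.1  0.4] shift [-37.8 -23.1  31.7] f [0.6 0.6 0.4] m [ 0.04 -0.02  0.03] w 0.998 t 6.0833
```

Call:
{"api": "carry_out", "payload": {"motion": [[0, 0, 0, -20, -4, 10, -1], [0, 0, 0, -36, -14, 25, -1], [0, 0, 0, -36, -18, 32, -1], [0, 0, 0, -36, -20, 32, -1], [0, 0, 0, -36, -20, 32, -1]]}}

```text
time_s: 6.5
position: [553.7, -80.4, 190.0]
tool_rot: [-0.002, 0.216, 0.976, 0.0]
ft_force: [-0.8, 0.9, -0.1]
width: 1.002
finger_force: 0.0
```

```bash
python3 - <<'E'
from h import *
go(555,-87,80,65)
c=calibration("wrist"); im=camera("wrist"); cv2.imwrite("pics/w4.png",im[:,:,::-1])
print("knob",proj(c,[555,-87,113]),"ends",proj(c,[555+29,-87-13.5,113]),proj(c,[555-29,-87+13.5,113]))
import pickle;pickle.dump(c,open("w4.pkl","wb"))
E
```

```text
pos [553.7 -80.4 190. ] turn [-0.  -0.2  0.1] shift [ -4.3  -5.3 109.9] f [-0.8  0.9 -0.1] m [ 0.07 -0.    0.04] w 1.002 t 6.5
knob [312.10239776 212.12181128] ends [312.29417101 246.45032795] [311.89269779 174.93948615]
```

View pics/w4.png

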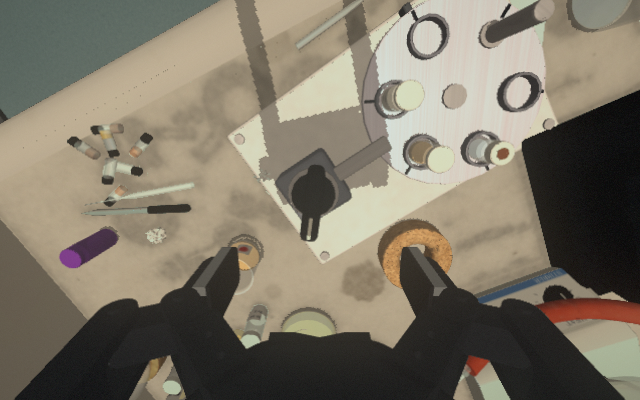

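The knob bar runs from (317,167) to (309,240). The beaker (245,262) and the ring (418,253) lie lower than and clear of the fingers.

```bash
python3 - <<'E'
from h import *
import pickle;c=pickle.load(open("w4.pkl","rb"))
im=cv2.imread("pics/w4.png")
g=im.max(axis=2).astype(np.uint8);m=(g<45).astype(np.uint8);m[:155]=0;m[246:]=0;m[:,:280]=0;m[:,340:]=0
ys,xs=np.where(m)
for r in range(162,246,8):
    q=xs[ys==r]
    if len(q):print(r,q.min(),q.max())
a,b=plane(c,(317,167),113),plane(c,(309,240),113);d=b-a
print(a.round(),b.round(),"mid",((a+b)/2).round(1),"len",np.linalg.norm(d).round(),"ang",np.degrees(np.arctan2(d[1],d[0])).round(1))
E
```

```text
[522. -67. 113.] [ 577. -100.  113.] mid [549.5 -83.7 113. ] len 65.0 ang -31.2
```

```bash
python3 - <<'E'
from h import *
import pickle;c=pickle.load(open("w4.pkl","rb"))
g=cv2.imread("pics/w4.png").max(axis=2)
print(g[[170,190,210,225,235]][:,296:330:2])
for th in(50,60,75):
    m=(g<th).astype(np.uint8);m[:155]=0;m[246:]=0;m[:,:280]=0;m[:,340:]=0
    print(th,[(r,)+((int(q.min()),int(q.max())) if len(q:=np.where(m[r])[0]) else ()) for r in range(160,246,8)])
E
```

```text
[[ 90  91  90  94 108 114  57  50  49  48  52  52  49  51  63  90  90]
 [ 50  52  52  52  52  52  51  52  52  51  52  53  51  49  52  52  52]
 [106  90  54  53  52  54  55  54  54  54  55  54  57  56  56  55  93]
 [215 215 189  56  53  58 104 148  67  57  57  70 215 214 215 216 215]
 [175 175 107  58  58  94 159 142  59  58  59 185 215 214 214 214 215]]
50 [(160,), (168, 312, 322), (176, 308, 323), (184, 307, 321), (192,), (200,), (208,), (216,), (224,), (232,), (240,)]
60 [(160,), (168, 309, 323), (176, 303, 324), (184, 294, 330), (192, 292, 333), (200, 293, 332), (208, 298, 327), (216, 303, 318), (224, 302, 317), (232, 301, 316), (240,)]
75 [(160, 301, 329), (168, 289, 324), (176, 280, 324), (184, 294, 331), (192, 292, 334), (200, 292, 333), (208, 297, 329), (216, 302, 319), (224, 301, 318), (232, 301, 317), (240, 309, 312)]
```

```bash
python3 - <<'E'
from h import *
go(551,-86,80,60)
E
```

```text
pos [554.3 -80.1 191. ] turn [-0.  -0.1  5.1] shift [  0.3  -6.7 111. ] f [ 0.9 -0.6 -0.1] m [-0.01 -0.01 -0.02] w 0.998 t 6.55
```

Call:
{"api": "carry_out", "payload": {"motion": [[0, 0, 5, -1, -4, 20, -1], [0, 0, 5, -1, -4, 50, -1], [0, 0, 5, -1, -4, 85, -1], [0, 0, 5, -1, -4, 106, -1], [0, 0, 5, -1, -4, 109, -1]]}}

```text
time_s: 6.97
position: [550.9, -82.8, 78.1]
tool_rot: [-0.003, 0.257, 0.966, 0.0]
ft_force: [-0.0, -0.1, -0.5]
width: 1.001
finger_force: 0.0
```

```bash
python3 - <<'E'
from h import *
go(551,-86,80,60)
E
```

```text
pos [550.9 -82.8  78.1] turn [-0.1 -0.4  0.2] shift [-1.7 -2.7 -1.9] f [-0.  -0.1 -0.5] m [-0.    0.02  0.04] w 1.001 t 6.9667
```

Call:
{"api": "carry_out", "payload": {"motion": [[0, 0, 0, -1, -3, -2, -1], [0, 0, 0, -1, -3, -2, 0], [0, 0, 0, -1, -3, -2, 0.4], [0, 0, 0, -1, -3, -2, 0.6], [0, 0, 0, -1, -3, -2, 0.8]]}}

```text
time_s: 7.38
position: [554.7, -87.9, 86.2]
tool_rot: [0.001, 0.258, 0.966, 0.0]
ft_force: [0.7, -0.4, -0.4]
width: 0.452
finger_force: 0.0
```

Call:
{"api": "carry_out", "payload": {"motion": [[0, 0, 0, 0, 0, 0, 1], [0, 0, 0, 0, 0, 0, 1], [0, 0, 0, 0, 0, 0, 1], [0, 0, 0, 0, 0, 0, 1], [0, 0, 0, 0, 0, 0, 1]]}}

```text
time_s: 7.8
position: [554.0, -87.8, 85.1]
tool_rot: [0.001, 0.258, 0.966, 0.0]
ft_force: [-1.8, 0.6, 5.8]
width: 0.175
finger_force: 59.3
```

```bash
python3 - <<'E'
from h import *
go(551,-86,80,60)
E
```

```text
pos [554.  -87.8  85.1] turn [0.  0.1 0.1] shift [3.5 0.  5.1] f [-1.8  0.6  5.8] m [ 0.17  0.24 -0.12] w 0.175 t 7.8
```

Call:
{"api": "carry_out", "payload": {"motion": [[0, 0, 2, 0, 0, 0, 1], [0, 0, 5, 0, 0, 0, 1], [0, 0, 8, 0, 0, 0, 1], [0, 0, 10, 0, 0, 0, 1], [0, 0, 10, 0, 0, 0, 1]]}}

```text
time_s: 8.22
position: [553.9, -88.0, 85.2]
tool_rot: [0.0, 0.342, 0.94, -0.0]
ft_force: [-1.8, -0.3, 6.7]
width: 0.178
finger_force: 59.6
```

```bash
cat > k.py <<'E'
from h import *
s=bot.state();q=s["tool_rot"];y=Ro.from_quat([*q[1:],q[0]]).as_matrix()[:,1]
print("yang",np.degrees(np.arctan2(y[1],y[0])).round(2),"p",s["position"].round(1),"m",s["moment"].round(3),"f",s["ft_force"].round(1),"tau6",s["effort"][5].round(3),"t",s["time_s"])
E
python3 k.py
```

```text
yang 50.0 p [553.9 -88.   85.2] m [-0.084  0.418 -0.136] f [-1.8 -0.3  6.7] tau6 0.756 t 8.2167
```

Call:
{"api": "carry_out", "payload": {"motion": [[0, 0, 2, 0, 0, 0, 1], [0, 0, 4, 0, 0, 0, 1], [0, 0, 6, 0, 0, 0, 1], [0, 0, 6, 0, 0, 0, 1]]}}

```text
time_s: 8.55
position: [553.8, -88.1, 85.1]
tool_rot: [0.0, 0.391, 0.921, -0.0]
ft_force: [-2.9, -1.0, 6.8]
width: 0.171
finger_force: 59.7
```

```bash
python3 k.py
```

```text
yang 44.0 p [553.8 -88.1  85.1] m [-0.121  0.489 -0.124] f [-2.9 -1.   6.8] tau6 0.684 t 8.55
```

Call:
{"api": "carry_out", "payload": {"motion": [[0, 0, 3, 0, 0, 0, 1], [0, 0, 6, 0, 0, 0, 1]]}}

```text
time_s: 8.72
position: [553.7, -88.2, 85.1]
tool_rot: [0.0, 0.438, 0.899, -0.0]
ft_force: [-3.5, -0.5, 7.5]
width: 0.178
finger_force: 59.1
```

```bash
python3 k.py
```

```text
yang 38.01 p [553.7 -88.2  85.1] m [-0.266  0.656  0.069] f [-3.5 -0.5  7.5] tau6 -1.451 t 8.7167
```

Call:
{"api": "carry_out", "payload": {"motion": [[0, 0, 3, 0, 0, 0, 1], [0, 0, 6, 0, 0, 0, 1]]}}

```text
time_s: 8.88
position: [553.5, -88.3, 85.1]
tool_rot: [0.0, 0.485, 0.875, -0.0]
ft_force: [-4.6, -2.9, 7.3]
width: 0.172
finger_force: 59.2
```

```bash
python3 k.py
```

```text
yang 31.99 p [553.5 -88.3  85.1] m [-0.343  0.756  0.08 ] f [-4.6 -2.9  7.3] tau6 -1.211 t 8.8833
```

Call:
{"api": "carry_out", "payload": {"motion": [[0, 0, 3, 0, 0, 0, 1], [0, 0, 6, 0, 0, 0, 1]]}}

```text
time_s: 9.05
position: [553.4, -88.3, 85.1]
tool_rot: [0.0, 0.53, 0.848, -0.001]
ft_force: [-4.8, -2.8, 8.9]
width: 0.18
finger_force: 59.3
```

```bash
python3 k.py
```

```text
yang 25.99 p [553.4 -88.3  85.1] m [-0.37   0.878  0.119] f [-4.8 -2.8  8.9] tau6 -1.208 t 9.05
```

Call:
{"api": "carry_out", "payload": {"motion": [[0, 0, 3, 0, 0, 0, 1], [0, 0, 6, 0, 0, 0, 1]]}}

```text
time_s: 9.22
position: [553.2, -88.4, 85.1]
tool_rot: [0.0, 0.574, 0.819, -0.001]
ft_force: [-5.9, -2.5, 8.9]
width: 0.18
finger_force: 59.4
```

```bash
python3 k.py
```

```text
yang 19.99 p [553.2 -88.4  85.1] m [-0.412  1.033  0.177] f [-5.9 -2.5  8.9] tau6 -1.206 t 9.2167
```

Call:
{"api": "carry_out", "payload": {"motion": [[0, 0, 3, 0, -0.8, 0, 1], [0, 0, 6, 0, -1.5, 0, 1]]}}

```text
time_s: 9.38
position: [552.8, -88.6, 85.2]
tool_rot: [0.001, 0.616, 0.788, 0.0]
ft_force: [0.9, 0.0, 3.7]
width: 0.178
finger_force: 58.7
```

```bash
python3 k.py
```

```text
yang 13.99 p [552.8 -88.6  85.2] m [ 0.071 -0.35   0.12 ] f [0.9 0.  3.7] tau6 -1.201 t 9.3833
```

Call:
{"api": "carry_out", "payload": {"motion": [[0, 0, 2, 0, 0, 0, 1], [0, 0, 4, 0, 0, 0, 1]]}}

```text
time_s: 9.55
position: [552.8, -88.5, 85.2]
tool_rot: [0.001, 0.643, 0.766, 0.0]
ft_force: [-0.7, 0.2, 5.0]
width: 0.176
finger_force: 58.9
```

```bash
python3 k.py
```

```text
yang 10.03 p [552.8 -88.5  85.2] m [-0.106  0.104  0.121] f [-0.7  0.2  5. ] tau6 -0.696 t 9.55
```

Call:
{"api": "carry_out", "payload": {"motion": [[0, 0, 3, 0, 0, 0, 1], [0, 0, 6, 0, 0, 0, 1]]}}

```text
time_s: 9.72
position: [552.6, -88.5, 85.2]
tool_rot: [0.001, 0.682, 0.731, 0.0]
ft_force: [-1.9, -0.8, 5.5]
width: 0.174
finger_force: 58.7
```

```bash
python3 k.py
```

```text
yang 4.01 p [552.6 -88.5  85.2] m [-0.103  0.276  0.296] f [-1.9 -0.8  5.5] tau6 -1.131 t 9.7167
```

Call:
{"api": "carry_out", "payload": {"motion": [[0, 0, 3, 0, 0, 0, 1], [0, 0, 6, 0, 0, 0, 1]]}}

```text
time_s: 9.88
position: [552.5, -88.5, 85.2]
tool_rot: [0.001, 0.719, 0.695, 0.0]
ft_force: [-2.3, -1.2, 6.2]
width: 0.179
finger_force: 59.1
```

```bash
python3 k.py
```

```text
yang -2.0 p [552.5 -88.5  85.2] m [-0.172  0.417  0.078] f [-2.3 -1.2  6.2] tau6 -1.2 t 9.8833
```

Call:
{"api": "carry_out", "payload": {"motion": [[0, 0, 3, 0, 0, 0, 1]]}}

```text
time_s: 9.97
position: [552.4, -88.6, 85.2]
tool_rot: [0.0, 0.737, 0.676, 0.0]
ft_force: [-3.3, -0.4, 6.3]
width: 0.178
finger_force: 59.4
```

```bash
python3 k.py
```

```text
yang -5.01 p [552.4 -88.6  85.2] m [-0.096  0.507 -0.045] f [-3.3 -0.4  6.3] tau6 -1.337 t 9.9667
```

Call:
{"api": "carry_out", "payload": {"motion": [[0, 0, 3, 0, 0, 0, 1]]}}

```text
time_s: 10.05
position: [552.3, -88.5, 85.1]
tool_rot: [0.0, 0.755, 0.656, -0.0]
ft_force: [-3.2, -1.0, 7.2]
width: 0.176
finger_force: 59.3
```

```bash
python3 k.py
```

```text
yang -8.01 p [552.3 -88.5  85.1] m [-0.106  0.555  0.059] f [-3.2 -1.   7.2] tau6 -1.321 t 10.05
```

Call:
{"api": "carry_out", "payload": {"motion": [[0, 0, 2, 0, 0, 0, 1], [0, 0, 2, 0, 0, 0, 1]]}}

```text
time_s: 10.22
position: [552.3, -88.6, 85.2]
tool_rot: [0.0, 0.766, 0.643, -0.0]
ft_force: [-3.2, -0.4, 7.0]
width: 0.174
finger_force: 59.8
```

```bash
python3 k.py
```

```text
yang -10.01 p [552.3 -88.6  85.2] m [-0.108  0.626 -0.136] f [-3.2 -0.4  7. ] tau6 0.761 t 10.2167
```

Call:
{"api": "carry_out", "payload": {"motion": [[0, 0, 0, 0, 0, 0, 0.6], [0, 0, 0, 0, 0, 0, 0.3], [0, 0, 0, 0, 0, 0, -0.3], [0, 0, 0, 0, 0, 0, -1], [0, 0, 0, 0, 0, 0, -1]]}}

```text
time_s: 10.63
position: [551.9, -88.1, 84.0]
tool_rot: [-0.0, 0.765, 0.644, -0.0]
ft_force: [0.1, 0.7, -0.3]
width: 0.759
finger_force: 0.0
```

Call:
{"api": "carry_out", "payload": {"motion": [[0, 0, 0, 0, 0, -20, -1], [0, 0, 0, 0, 0, -55, -1], [0, 0, 0, 0, 0, -95, -1], [0, 0, 0, 20, 0, -130, -1], [0, 0, 0, 20, 0, -130, -1]]}}

```text
time_s: 11.05
position: [559.9, -67.3, 223.6]
tool_rot: [0.005, 0.765, 0.644, 0.005]
ft_force: [1.8, -1.2, 1.7]
width: 1.0
finger_force: 0.0
```

```bash
python3 - <<'E'
from h import *
c=calibration("wrist"); im=camera("wrist"); cv2.imwrite("pics/w5.png",im[:,:,::-1])
import pickle;pickle.dump(c,open("w5.pkl","wb"))
p=proj(c,[551,-87,100]);x,y=int(p[0]),int(p[1]);print(p)
x0,y0=max(0,x-190),max(0,y-150);cr=im[y0:y0+230,x0:x0+320][:,:,::-1];print(x0,y0)
cv2.imwrite("pics/w5c.png",cv2.resize(cr,None,fx=2.5,fy=2.5,interpolation=cv2.INTER_CUBIC))
E
```

```text
[312.41016967 212.2583333 ]
122 62
```

View pics/w5c.png

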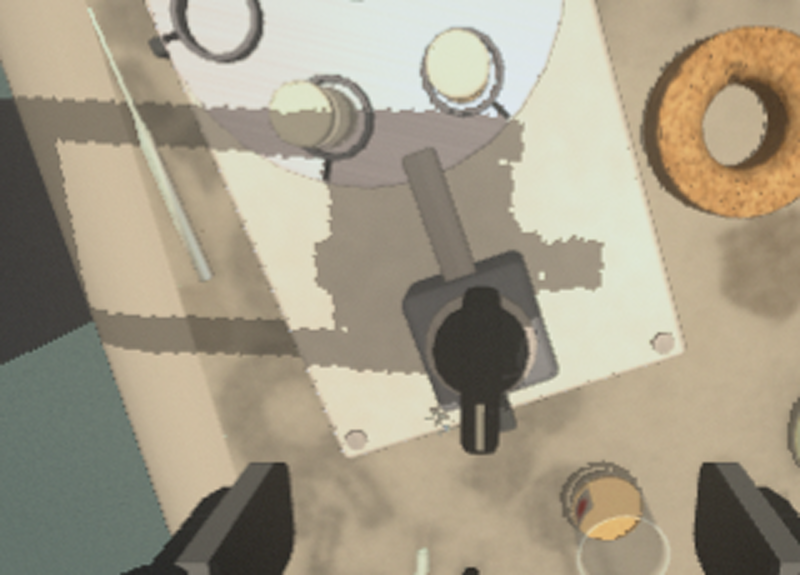

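```bash
python3 - <<'E'
from h import *
import pickle;c=pickle.load(open("w5.pkl","rb"))
P=lambda x,y,z:plane(c,(122+x/2.5,62+y/2.5),z)
a,b=P(481,298,113),P(479,448,113)
print("bar",a.round(),b.round(),((a+b)/2).round(1),np.degrees(np.arctan2(*(b-a)[1::-1])).round(1))
for z in(57,62,68):
  for o in((551.5,-87.5),):
    t=P(508,424,z);print("tab",z,t.round(),np.degrees(np.arctan2(t[1]-o[1],t[0]-o[0])).round(1),np.hypot(t[1]-o[1],t[0]-o[0]).round())
E
```

```text
bar [559. -52. 113.] [ 548. -113.  113.] [553.5 -82.6 113. ] -100.8
tab 57 [ 559. -130.   57.] -80.3 43.0
tab 62 [ 559. -127.   62.] -79.5 41.0
tab 68 [ 559. -125.   68.] -78.4 38.0
```

The bar's line points at -101° and the collar tab at -80°, so the slip is about 20° (0.36 rad): one click. Retreating and checking everything once.

Call:
{"api": "carry_out", "payload": {"motion": [[0, 0, 0, 0, -40, -10, -1], [0, 0, 0, 0, -80, -20, -1], [0, 0, 0, 0, -120, -20, -1], [0, 0, 0, 0, -150, -20, -1], [0, 0, 0, 0, -150, -20, -1]]}}

```text
time_s: 11.52
position: [403.2, -41.8, 232.5]
tool_rot: [-0.001, 0.765, 0.644, -0.001]
ft_force: [-0.6, -0.3, 0.2]
width: 1.001
finger_force: 0.0
```

```bash
python3 - <<'E'
from h import *
S,T=calibration("scene"),calibration("top")
a=camera("scene")[150:290,220:400,::-1]; b=camera("top")[175:275,215:415,::-1]
a=cv2.resize(a,None,fx=2.2,fy=2.2,interpolation=cv2.INTER_CUBIC);b=cv2.resize(b,None,fx=2,fy=2,interpolation=cv2.INTER_CUBIC)
o=np.zeros((a.shape[0],a.shape[1]+b.shape[1],3),np.uint8);o[:,:a.shape[1]]=a;o[:b.shape[0],a.shape[1]:]=b
cv2.imwrite("pics/end.png",o);print(o.shape)
for an in(128,132):
  X=[529+62*np.cos(np.radians(an)),81.5+62*np.sin(np.radians(an)),100]
  print(an,(proj(S,X)-[220,150])*2.2,(proj(T,X)-[215,175])*2+[396,0])
print(bot.state()["time_s"])
E
```

```text
(308, 796, 3)
128 [86.26839491 88.00181178] [510.9895501  108.28208298]
132 [85.02806782 89.89796492] [513.04494095 110.48146819]
11.6167
```

View pics/end.png

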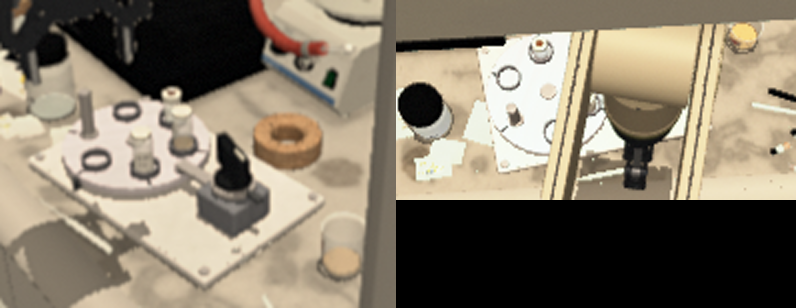

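The end picture shows the post at (86,93) left and (512,107) right, where the new station predicts it. The vials stand in their cups, and the jar, beaker and ring are undisturbed. Handing in.

```bash
python3 -c "
from rig import bot
print(bot.sign_off())"
```

```text
the job is handed in; nothing more can be done
None
```

I turned the carousel one station counter-clockwise and tightened the knob to about one click (about 0.36 rad measured slip). In the final images the vials were standing and the jar, beaker and ring were undisturbed; I handed the job in at about 11.6 s.

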